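Clear the clip and unscrew the nutmeg jar

ROBOT

A 6-joint arm with a two-finger parallel gripper is mounted at the origin on the work surface. World frame = base frame: x ahead of the robot, y to its left, z up, the work surface at z = 0. Lengths are in mm, angles in rad, forces in N, time in s.
With the tool pointing down it reaches from about 425 to 950 mm from the base axis. Payload 3.5 kg.
Tool frame: the origin (TCP) lies between the finger pads; the fingertips stand 19 mm ahead of it and the grasp point (between the pads) is the TCP; z points along the fingers, x is the direction in which the jaws open and shut, and the axes are right-handed (so a half turn about z gives the same grasp; the last joint's range is limited). The gripper opens to 85 mm and grips with 20 to 120 N. Pads are 22 mm wide; open, the fingers measure 114 mm over their backs; the gripper's body (76 mm by 85 mm) begins 54 mm behind the grasp point. The pads swing forward as they close: fully open they stand 13 mm farther back than shut.
Start: joints at [1.007, 0.286, 1.577, -0, 1.279, -0.15], TCP at [271.375, 618.03, 213.625] pointing down, gripper open.
Joint ranges: [-2.77, 2.77], [-0.9, 2.22], [0.21, 2.48], [-1.53, 4.67], [0.24, 2.81], [-2.84, 2.84]. Speed limits (rad/s): [2.79, 2.79, 3.14, 3.14, 3.14, 3.14].

INTERFACE

Orientations are given as a unit quaternion [x, y, z, w].
In Python, from bench import readout, eyes, ticket gives the robot as it stands.
- The arm moves only by the shell command python3 -m pendant 'ROWS' [FORCE]. ROWS is a JSON object of lists of equal length, an entry for each row: "delta_pos": the shift along the tool's x, y, z each as a share of 12 cm, from -1 to 1, a list of three; "turn": the turn about the tool's z as a share of 1.5 rad, from -1 to 1; "jaw": the opening in per cent of the stroke, from 0 (shut) to 100 (fully open). In form: {"delta_pos": [[tx, ty, tz], ...], "turn": [turn, ...], "jaw": [jaw, ...]}. A call has 1 to 8 rows; each row is the pose to reach, as a shift and turn from the pose measured when the call began, along the tool's axes at that moment; what a row does not reach only later rows make up. A row lasts 1/8 s, in which the tool goes at most 62.5 mm and 10.7 degrees, less where a joint would pass 70% of its speed; a pose out of reach is approached as far as the arm can. A call with a number of a shift or a turn outside -1 to 1 is refused whole. A call with a gripper value outside its range is refused whole. The fingers move at their own pace and stop on an object; FORCE is the grip in N (left out, the last holds). Time passes only in rows, so rows that repeat a pose let the fingers close. It gives the time, the measured TCP pose, the force and the opening at its end, in the units of the state.
- readout.get_obs(): the state, without advancing time (a new reading comes with each control period).
- eyes.read_camera(name): name is "scene" or "top" or "wrist"; returns a dict with "image" (400x640x3 uint8, red, green, blue), "fx", "fy", "cx", "cy" (pixels), "T" (4x4, takes a point from camera to world coordinates). Camera axes: x right, y up, looking along -z (the intrinsics and any distortion apply to the point x, -y, -z); pixel columns grow to the right and rows downward; lengths in mm; the calibration is good to about 2 mm. The wrist camera is an equidistant fisheye: a pixel r from the principal point sees the ray r / f radians off the axis. A picture is of the moment at which its call begins. There is no depth.
- ticket.hand_in(): hands the job in, once; it reports no verdict.
The state is a dict: "clock": time; "qpos": joint angles; "qvel": joint speeds; "effort": joint torques, N m; "tcp_pos": TCP position; "tcp_rot": TCP orientation; "ft_force": force on the tool from outside, world axes, zero at the start; "torque": the same for the moment, N m; "width": finger opening in mm.
Only numpy, scipy, OpenCV 4.12 (cv2) and the standard library are available. Lean on these libraries where they do the work, as an engineer would, in place of code of your own. Each camera call takes 0.05 s, during which the arm holds its last target. There are 200 camera calls.

TASK

Take the green clip off the red cap and drop it into the pink ramekin. Then unscrew the tight red cap anticlockwise while the wooden brace keeps the jar from turning, stop turning once the threads let go, and lift the cap straight up. Finish still holding the cap level, clear of the jar and just above its mouth, with the jar still seated in its brace and the other things on the counter left where they were.

Things in the scene. Friction and masses are not known exactly. Their poses are not given: they have to be found in the camera images.
- cap: Red screw cap, 59 mm wide, 28 mm high, 60 g. Origin: centre of its underside, z up. White mark along its +x. Tight: about 0.4 N m. At the start its +x is 0.17 to 0.37 rad anticlockwise (from above) of the jar's +x; it comes free at about 1.25 rad and meets the next thread at 2.4. Turning does not raise it; once free a sprung seal pushes it up with 18 N, up to 3 mm. It clears the neck 27 mm up.
- jar: Square glass jar of nutmegs, 64 x 64 mm, 450 g, shoulder 70 mm and mouth 100 mm above its underside, neck 36 mm wide (thread ledges 49 mm). Origin: centre of its underside; axes as the brace's. Loose in the brace's pocket: 1.5 mm play each side, turns about 0.05 rad. With the cap on, the cap's underside is 78 mm above the jar's, so 8 mm above the shoulder.
- brace: Dark wooden brace fixed to the counter: a square open box 91 x 91 mm, 40 mm high, walls and floor 12 mm thick, pocket 67 x 67 mm, with a small tab with two brass screws on its +x side. Origin: centre of its underside on the counter; z up.
- clip: Green plastic bag clip, a bar 52 x 12 x 18 mm (x, y, z), 20 g, lying loose on top of the cap. Origin: centre of its underside; long axis x.
- clip_center (a point): Centre of the clip, 9 mm above its underside.
- ramekin: Pink ceramic ramekin, empty, 92 mm outside and 82 mm inside diameter, 45 mm high, floor 6 mm thick, 250 g, loose. Origin: centre of its underside.
- dabba_lid (a joint): Swivel lid of the wooden masala box fixed beyond the jar (200 x 200 mm, 75 mm high, 85 mm at the lid's knob), a bystander: 0 closed, grows to 1.2 rad as it swings round the corner pivot. Not to be moved.
- strainer: Steel tea strainer, bowl 80 mm wide and 28 mm high, handle reaching 165 mm along its +x. Bystander. Origin: underside of the bowl.
- cup: Blue tea cup, 72 mm wide, 75 mm high. Bystander. Origin: centre of its underside.
- bottle: Amber glass bottle, 52 mm wide, 150 mm high. Bystander. Origin: centre of its underside.
- tin: Copper-coloured tin, 72 mm wide, 100 mm high. Bystander. Origin: centre of its underside.
Not all that is in view belongs to the job. There is more than one size of the ramekin; the one meant has the size given above.

How it is judged:
By the outcome, as a careful person would: the job done as asked, in the order asked, and still so for the second after the job is handed in, while the arm keeps its last pose, push and grip.
It also fails if it takes over 51 s, if anything falls off the work surface, if the arm or the gripper's body presses on something with over 40 N, if the wrist force passes 120 N, or if a joint passes its speed limit or range.

## Working session

There is one attempt and no reset: what is moved stays moved. The work goes in short steps, Python scripts to look and compute and a shell command to move; the robot and the scene stay as the last step left them, time stands still between calls to the robot, and variables do not carry over. Pictures are saved under pics/ and viewed, about 8 in all and at most 12, crops included, and the job is handed in when it is done.

```bash
mkdir -p pics; ls; cat > h.py <<'E'
import numpy as np, cv2
from bench import readout, eyes
from scipy.spatial.transform import Rotation as R
def cam(n):
    c=eyes.read_camera(n); np.savez('pics/'+n+'.npz',**c); return c
def load(n):
    d=np.load('pics/'+n+'.npz'); return {k:d[k] for k in d}
def save(img,f): cv2.imwrite('pics/'+f,cv2.cvtColor(img,cv2.COLOR_RGB2BGR))
def crop(c,u0,v0,u1,v1,s,f): save(cv2.resize(c['image'][v0:v1,u0:u1],None,fx=s,fy=s,interpolation=cv2.INTER_CUBIC),f)
def ray(c,u,v,fish=False):
    x=(u-c['cx'])/c['fx']; y=(v-c['cy'])/c['fy']
    if fish:
        r=np.hypot(x,y); d=np.array([x/r*np.sin(r),y/r*np.sin(r),np.cos(r)]) if r>1e-9 else np.array([0,0,1.])
    else: d=np.array([x,y,1.])
    d=d*[1,-1,-1]
    return c['T'][:3,3],c['T'][:3,:3]@d
def at_z(c,u,v,z,fish=False):
    o,d=ray(c,u,v,fish); return o+d*(z-o[2])/d[2]
def proj(c,p,fish=False):
    q=np.linalg.inv(c['T'])@np.append(p,1); x,y,z=q[0],-q[1],-q[2]
    if fish:
        r=np.hypot(x,y); t=np.arctan2(r,z); return c['cx']+c['fx']*t*x/r, c['cy']+c['fy']*t*y/r
    return c['cx']+c['fx']*x/z, c['cy']+c['fy']*y/z
E
python3 - <<'E'
from h import *
import numpy as np
ims=[]
for n in ['top','scene']:
    c=cam(n); print(n,c['fx'],c['cx'],c['cy'],np.round(c['T'],3).tolist())
    save(c['image'],n+'0.png')
print(readout.get_obs())
E
```

```text
pics
top 443.0049385604616 326.4085767375315 198.81909669570663 [[-0.024, 0.997, -0.068, 516.661], [-1.0, -0.025, -0.007, -1.176], [-0.009, 0.068, 0.998, 1521.62], [0.0, 0.0, 0.0, 1.0]]
scene 511.3106291640604 312.1790160254471 195.91553832428087 [[-0.871, -0.341, 0.353, 1078.031], [0.49, -0.583, 0.647, 832.909], [-0.015, 0.737, 0.676, 981.797], [0.0, 0.0, 0.0, 1.0]]
{'clock': 0.1, 'qpos': array([ 1.00700092e+00,  2.87124576e-01,  1.57805248e+00,  1.61824192e-05,
        1.27863501e+00, -1.50011478e-01]), 'qvel': array([-0.00163148, -0.00217195, -0.00396517, -0.00058281,  0.00147731,
        0.00047441]), 'effort': array([ 9.08289876e-04, -4.07300377e+01, -2.93697095e+01, -1.35851988e-04,
        3.44670101e-03,  1.24114692e-05]), 'tcp_pos': array([271.02681163, 617.48903345, 212.3420456 ]), 'tcp_rot': array([ 8.37281117e-01,  5.46771524e-01, -1.01259773e-03,  4.54039419e-04]), 'ft_force': array([-0.12847007,  0.7572457 ,  0.58052918]), 'torque': array([-0.0090254 ,  0.04098722, -0.00060453]), 'width': 85.12091865295761}
```

View pics/top0.png

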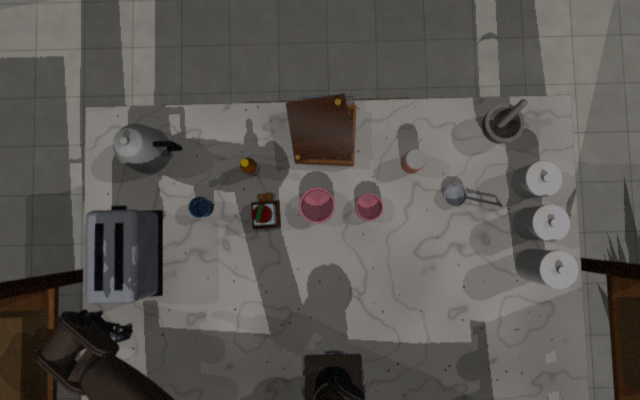

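View pics/scene0.png

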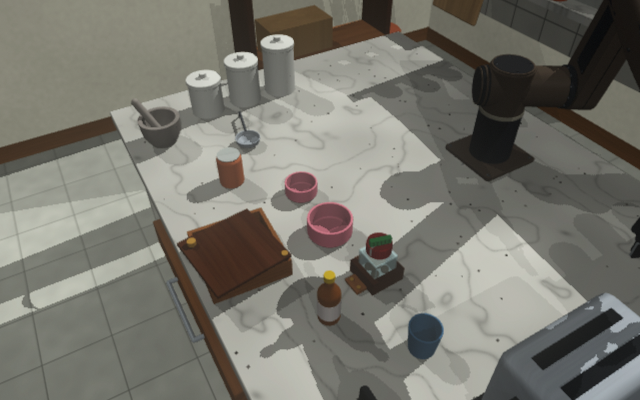

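Two candidates for the ramekin are in view. In the top picture they are at (317,205), about 34 px wide, and (369,207), about 27 px wide. At about 3.33 mm/px the smaller one (about 90 mm) fits 92 mm. An enlarged crop should confirm it.

```bash
python3 - <<'E'
from h import *
c=load('top')
a=cv2.resize(c['image'][165:245,225:395],None,fx=4.7,fy=4.7,interpolation=cv2.INTER_CUBIC)
b=cv2.resize(c['image'][188:232,240:290],None,fx=7,fy=7,interpolation=cv2.INTER_CUBIC)
save(cv2.convertScaleAbs(a,alpha=1.5),'t1.png')
hsv=cv2.cvtColor(c['image'],cv2.COLOR_RGB2HSV)
m=((hsv[...,0]>160)&(hsv[...,1]>80)&(hsv[...,2]>60)).astype(np.uint8)
n,l,s,ce=cv2.connectedComponentsWithStats(m)
for i in range(1,n):
    if s[i,4]>40:
        x,y,w,h,ar=s[i]; p=at_z(c,x+w/2-.5,y+h/2-.5,40); L=at_z(c,x-.5,y+h/2,45);Rr=at_z(c,x+w-.5,y+h/2,45)
        print(s[i],ce[i].round(1),p.round(1),np.linalg.norm(L-Rr).round(1))
E
```

```text
[300 188  35  35 979] [316.7 204.9] [598.4  41.6  40. ] 116.9
[356 193  27  28 580] [368.7 206.6] [ 589.  -132.3   40. ] 89.9
```

View pics/t1.png

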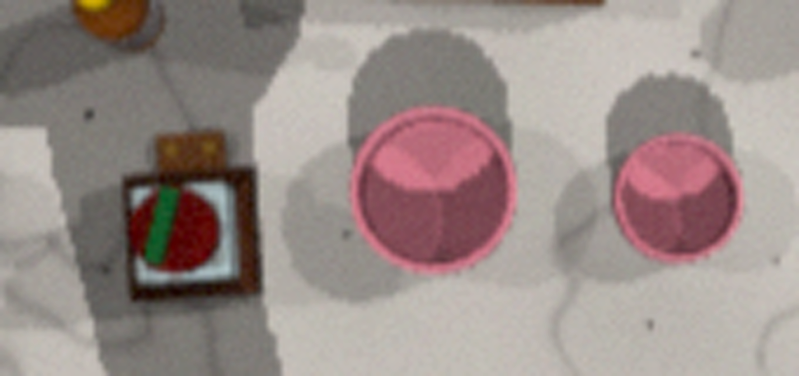

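Top crop: the brace with jar sits at crop (190,232), with its tab upward (world +x). The red cap is at crop (175,230), with the clip from (170,188) to (155,265). The 90 mm ramekin, at full-image (369,207), matches the given 92 mm. The left one is 117 mm, so it is not the one meant. Next I compute positions and the move to a view above the cap.

```bash
cat >> h.py <<'E'
def go(p,yaw=None):
    "print rows values for target TCP p (mm) and tool-x yaw"
    o=readout.get_obs(); r=R.from_quat(o['tcp_rot']); X=r.as_matrix()[:,0]; psi=np.arctan2(X[1],X[0])
    d=r.inv().apply(np.array(p)-o['tcp_pos'])/120
    out=np.round(d,3)
    t=None
    if yaw is not None:
        t=-((yaw-psi+np.pi/2)%np.pi-np.pi/2); t=round(t/1.5,3)
    print('tcp',o['tcp_pos'].round(1),'psi',psi.round(3),'q6',o['qpos'][5].round(2),'delta',out.tolist(),'turn',t)
E
python3 - <<'E'
from h import *
c=load('top')
f=lambda x,y,z: at_z(c,225+x/4.7-.4,165+y/4.7-.4,z)
print('cap',f(175,230,118).round(1))
a,b=f(170,188,136),f(155,265,136); print('clip',((a+b)/2).round(1),np.linalg.norm(a-b).round(1),'yaw',np.arctan2(*(a-b)[[1,0]]).round(3))
co=[f(*q,40) for q in [(123,178),(255,168),(261,290),(133,300)]]
print('brace',np.mean(co,0).round(1),[np.linalg.norm(co[i]-co[i-1]).round(1) for i in range(4)]);d=co[0]-co[3];print(np.arctan2(d[1],d[0]))
go((575,205,300),np.arctan2(*(a-b)[[1,0]])+np.pi/2)
E
```

```text
cap [571.3 215.  118. ]
clip [573.1 220.5 136. ] 52.2 yaw -0.207
brace [571.2 214.2  40. ] [np.float64(87.3), np.float64(94.6), np.float64(87.1), np.float64(91.3)]
0.06916407365161702
tcp [271.  617.5 212.3] psi 1.157 q6 -0.15 delta [-2.13, 3.701, -0.727] turn -0.138
```

```bash
python3 -m pendant '{"delta_pos":[[0,0,-0.4],[0,0,-0.73],[-0.29,0.5,-0.73],[-0.575,1,-0.73]],"turn":[0,0,-0.07,-0.138],"jaw":[100,60,50,50]}' 40; python3 - <<'E'
from h import *
go((575,205,300),-0.207+np.pi/2)
E
```

```text
clock: 0.6
tcp_pos: [345.5, 516.2, 300.2]
tcp_rot: [0.775, 0.632, -0.001, 0.0]
ft_force: [0.7, 0.0, -0.2]
width: 42.9
tcp [345.5 516.2 300.2] psi 1.37 q6 -0.55 delta [-2.159, 2.392, 0.005] turn 0.004
```

```bash
python3 -m pendant '{"delta_pos":[[-0.45,0.5,0],[-0.9,1,0],[-0.9,1,0]],"turn":[0,0,0],"jaw":[50,50,50]}'; python3 -m pendant '{"delta_pos":[[-0.45,0.5,0],[-0.9,1,0],[-0.9,1,0]],"turn":[0,0,0],"jaw":[50,50,50]}';  python3 - <<'E'
from h import *
go((575,205,300),-0.207+np.pi/2)
E
```

```text
clock: 0.98
tcp_pos: [442.7, 383.9, 299.8]
tcp_rot: [0.775, 0.632, -0.001, 0.001]
ft_force: [0.7, -0.2, -0.6]
width: 42.6
clock: 1.35
tcp_pos: [539.4, 251.4, 299.3]
tcp_rot: [0.776, 0.631, -0.002, 0.0]
ft_force: [-0.3, 1.0, -0.9]
width: 42.5
tcp [539.4 251.4 299.3] psi 1.365 q6 -1.1 delta [-0.318, 0.369, -0.005] turn 0.001
```

```bash
python3 -m pendant '{"delta_pos":[[-0.318,0.37,0.3],[-0.318,0.37,0.5],[-0.318,0.37,0.5]],"turn":[0,0,0],"jaw":[50,50,50]}';  python3 - <<'E'
from h import *
c=cam('wrist'); print(c['fx'],c['fy'],c['cx'],c['cy'],c['T'].round(2).tolist())
for p in [(571,215,118),(573,220.5,136),(571,214,40)]: print(np.round(proj(c,p,True),1))
save(c['image'],'w0.png'); go((575,205,240))
E
```

```text
clock: 1.72
tcp_pos: [573.4, 203.6, 235.4]
tcp_rot: [0.776, 0.63, -0.005, -0.001]
ft_force: [0.7, 0.5, -1.4]
width: 42.6
309.70691628693146 309.70691628693146 318.4494402436157 202.107711299304 [[0.21, -0.93, -0.3, 496.54], [0.98, 0.19, 0.07, 220.21], [-0.01, -0.3, 0.95, 396.02], [0.0, 0.0, 0.0, 1.0]]
[331.3 187.2]
[338.6 193.5]
[328.3 170.3]
tcp [574.2 204.5 237.9] psi 1.365 q6 -1.19 delta [0.005, 0.006, -0.017] turn None
```

View pics/w0.png

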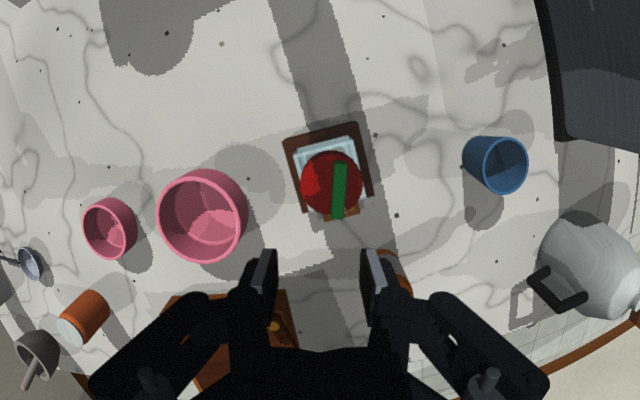

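Wrist view: the cap is centred near (331,183) and the clip runs from about (341,165) to (337,218). The fingers are in view at the bottom. I'll enlarge this for exact corners.

```bash
python3 - <<'E'
from h import *
c=load('wrist')
crop(c,275,115,380,225,5,'w1.png')
hsv=cv2.cvtColor(c['image'],cv2.COLOR_RGB2HSV)[140:240,280:400]
m=((hsv[...,0]>45)&(hsv[...,0]<85)&(hsv[...,1]>120)).astype(np.uint8)
n,l,s,ce=cv2.connectedComponentsWithStats(m); i=1+np.argmax(s[1:,4])
pts=np.argwhere(l==i)[:,::-1].astype(np.float32); print(s[i]+[280,140,0,0,0],cv2.minAreaRect(pts))
E
```

```text
[331 161  17  58 742] ((58.48234939575195, 49.72941589355469), (13.49858570098877, 57.36898422241211), 4.398705005645752)
```

View pics/w1.png

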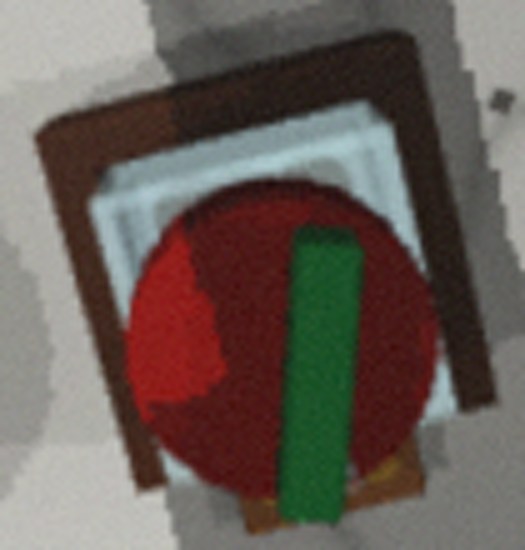

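```bash
python3 - <<'E'
from h import *
c=load('wrist')
f=lambda x,y,z: at_z(c,275+x/5-.4,115+y/5-.4,z,True)
P=[f(*q,136) for q in [(297,242),(361,244),(343,522),(281,520)]]
print('clip',np.mean(P,0).round(1),[np.linalg.norm(P[i]-P[i-1]).round(1) for i in range(4)])
d=(P[3]+P[2]-P[0]-P[1])/2; yaw=np.arctan2(d[1],d[0]); print('yaw',yaw)
L=[f(*q,118) for q in [(128,345),(438,345),(283,191),(283,500)]]
print('cap',((L[0]+L[1])/2).round(1),((L[2]+L[3])/2).round(1),np.linalg.norm(L[0]-L[1]),np.linalg.norm(L[2]-L[3]))
m=f(350,475,118);print('mark?',m.round(1))
B=[f(*q,40) for q in [(38,132),(412,38),(495,402),(140,490)]];print('brace',np.array(B).round(1).tolist())
p=np.mean(P,0); p[2]=140; go(p,yaw+np.pi/2)
E
```

```text
clip [571.4 220.9 136. ] [np.float64(50.5), np.float64(11.0), np.float64(50.6), np.float64(11.2)]
yaw -0.24723114697123044
cap [567.5 215.7 118. ] [568.4 215.4 118. ] 57.638715998078816 59.30549868354248
mark? [595.1 223.1 118. ]
brace [[525.9, 168.9, 40.0], [522.1, 257.5, 40.0], [611.6, 261.9, 40.0], [616.2, 173.0, 40.0]]
tcp [574.2 204.5 237.9] psi 1.365 q6 -1.19 delta [0.132, -0.047, 0.816] turn 0.027
```

```bash
python3 -m pendant '{"delta_pos":[[0.13,-0.045,0.3],[0.13,-0.045,0.6],[0.13,-0.045,0.8],[0.13,-0.045,0.8],[0.13,-0.045,0.8]],"turn":[0.027,0.027,0.027,0.027,0.027],"jaw":[45,45,45,45,45]}' 30;  python3 - <<'E'
from h import *
go((571.4,220.9,140),-.247+np.pi/2)
E
```

```text
clock: 2.4
tcp_pos: [572.7, 221.5, 144.4]
tcp_rot: [0.788, 0.615, -0.001, 0.0]
ft_force: [0.6, -0.2, 0.5]
width: 38.3
tcp [572.7 221.5 144.4] psi 1.325 q6 -1.12 delta [-0.007, -0.009, 0.037] turn 0.001
```

```bash
python3 -m pendant '{"delta_pos":[[0,0,0.03],[0,0,0.03],[0,0,0.03],[0,0,0.03],[0,0,0.03],[0,0,0.03]],"turn":[0,0,0,0,0,0],"jaw":[20,0,0,0,0,0]}' 30;  python3 - <<'E'
from h import *
o=readout.get_obs();print(o['width'],o['ft_force'].round(1));go((571.4,220.9,200))
E
```

```text
clock: 3.15
tcp_pos: [572.7, 221.5, 140.8]
tcp_rot: [0.788, 0.615, -0.002, 0.0]
ft_force: [0.5, 0.9, -1.2]
width: 0.1
0.0630197828815877 [ 0.5  0.9 -1.2]
tcp [572.7 221.5 140.8] psi 1.325 q6 -1.12 delta [-0.009, -0.01, -0.493] turn None
```

```bash
python3 - <<'E'
from h import *
c=cam('wrist'); crop(c,240,120,400,260,5,'w2.png')
E
```

```text
(no output)
```

View pics/w2.png

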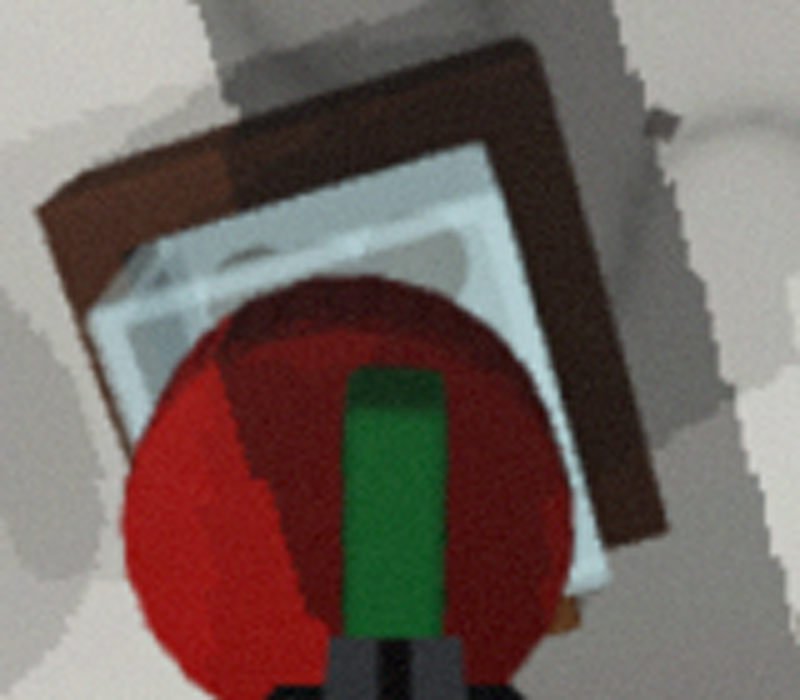

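The picture shows the shut fingertips at crop (397,640), lying over the clip's top. They closed above the clip rather than around it. I'll check the geometry.

```bash
python3 - <<'E'
from h import *
c=load('wrist'); o=readout.get_obs(); r=R.from_quat(o['tcp_rot']); print(c['T'][:3,3])
for a in (0,5,10,19):
  for y in (-11,0,11):
    print(a,y,[(np.array(proj(c,o['tcp_pos']+r.apply([x,y,a]),True))-[240,120]).__mul__(5).round(0).tolist() for x in (-6,6)])
f=lambda x,y,z: at_z(c,240+x/5-.4,120+y/5-.4,z,True)
for z in (127,136,145): print(z,f(345,408,z).round(1),f(445,408,z).round(1),np.linalg.norm(f(345,408,z)-f(445,408,z)).round(1))
print(f(345,370,118),f(440,370,118))
for z in (108,118,128): print(z,np.linalg.norm(f(135,530,z)-f(575,530,z)))
E
```

```text
[495.29375219 240.83663171 300.78545336]
0 -11 [[344.0, 551.0], [450.0, 551.0]]
0 0 [[345.0, 638.0], [449.0, 638.0]]
0 11 [[346.0, 721.0], [447.0, 721.0]]
5 -11 [[345.0, 534.0], [449.0, 534.0]]
5 0 [[346.0, 619.0], [448.0, 619.0]]
5 11 [[347.0, 701.0], [446.0, 701.0]]
10 -11 [[346.0, 517.0], [448.0, 517.0]]
10 0 [[347.0, 601.0], [446.0, 601.0]]
10 11 [[348.0, 681.0], [445.0, 681.0]]
19 -11 [[348.0, 490.0], [445.0, 490.0]]
19 0 [[349.0, 571.0], [444.0, 571.0]]
19 11 [[350.0, 649.0], [443.0, 649.0]]
127 [548.2 221.  127. ] [551.  232.5 127. ] 11.8
136 [545.5 222.  136. ] [548.2 232.9 136. ] 11.2
145 [542.7 223.1 145. ] [545.3 233.3 145. ] 10.6
[546.17290106 221.22086228 118.        ] [548.99968044 232.57124304 118.        ]
108 59.66195411572086
118 56.56722092515272
128 53.47248773458463
```

The fingertips appear farther back than stated. One composite of the scene view and the wrist view should settle it.

```bash
python3 - <<'E'
from h import *
s=cam('scene'); w=load('wrist'); o=readout.get_obs(); r=R.from_quat(o['tcp_rot'])
for a in (-54,-26,0,19): print(a,(np.array(proj(s,o['tcp_pos']+r.apply([0,0,a])))).round(1))
print('clip ends',proj(s,(546.5,227,136)),proj(s,(596.5,214.5,136)))
A=cv2.resize(s['image'][190:300,330:430],(400,440),interpolation=cv2.INTER_CUBIC)
B=cv2.resize(w['image'][200:400,230:412],(400,440),interpolation=cv2.INTER_CUBIC)
save(cv2.convertScaleAbs(np.hstack([A,B]),alpha=1.5),'cmp.png')
E
```

```text
-54 [382.5 219.6]
-26 [381.5 228.6]
0 [380.6 236.6]
19 [379.9 242.3]
clip ends (np.float64(391.39481915205425), np.float64(235.3237049410137)) (np.float64(369.8005381621713), np.float64(240.0201077084509))
```

View pics/cmp.png

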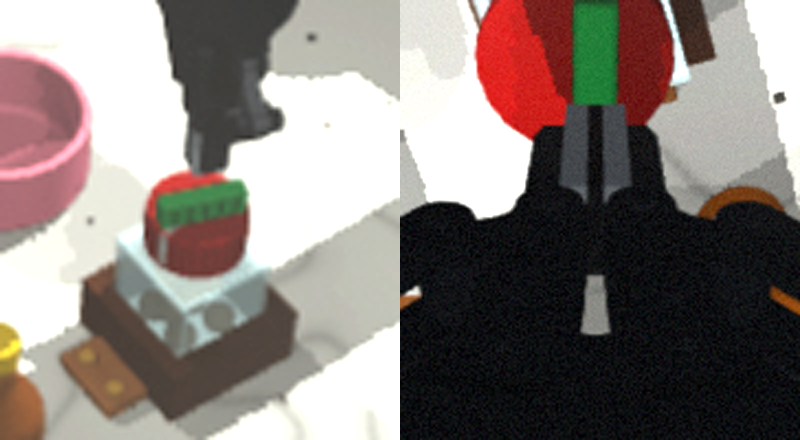

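The scene crop shows the shut fingertips ending at (208,168), about 20–25 mm above the clip top. Both views put the tips about 19 mm behind the reported TCP, not 19 mm ahead. I'll work from this measured offset (tip z ≈ tcp z + 19): open, go lower and check.

```bash
python3 -m pendant '{"delta_pos":[[0,0,0],[0,0,0],[0,0,0.1],[0,0,0.2],[0,0,0.28],[0,0,0.28],[0,0,0.28]],"turn":[0,0,0,0,0,0,0],"jaw":[45,45,45,45,45,45,45]}' 30;  python3 - <<'E'
from h import *
o=readout.get_obs();print(o['width'],o['ft_force'].round(1));go((571.4,220.9,106),-.247+np.pi/2)
w=cam('wrist'); s=cam('scene')
A=cv2.resize(s['image'][190:290,330:430],(400,400),interpolation=cv2.INTER_CUBIC)
B=cv2.resize(w['image'][150:300,245:395],(400,400),interpolation=cv2.INTER_CUBIC)
save(cv2.convertScaleAbs(np.hstack([A,B]),alpha=1.5),'cmp2.png')
E
```

```text
clock: 4.12
tcp_pos: [572.8, 221.5, 107.3]
tcp_rot: [0.788, 0.615, -0.001, 0.0]
ft_force: [0.5, -0.2, 1.4]
width: 38.4
38.375857821061345 [ 0.5 -0.2  1.4]
tcp [572.8 221.5 107.3] psi 1.325 q6 -1.12 delta [-0.007, -0.01, 0.011] turn 0.001
```

View pics/cmp2.png

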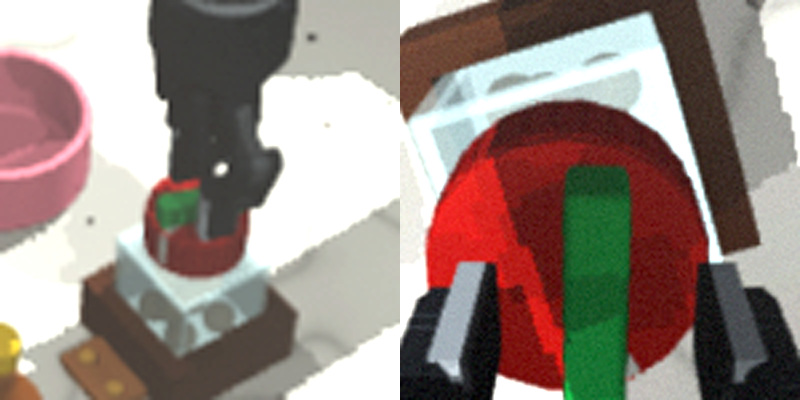

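The clip now lies between the open fingers, with crop right finger tips at (480,262) and (720,262) and clip centre at (598,262). Closing.

```bash
python3 -m pendant '{"delta_pos":[[0,0,0],[0,0,0],[0,0,0],[0,0,0],[0,0,0]],"turn":[0,0,0,0,0],"jaw":[20,0,0,0,0]}' 30;  python3 - <<'E'
from h import *
o=readout.get_obs();print(o['width'],o['ft_force'].round(1))
E
```

```text
clock: 4.85
tcp_pos: [573.5, 221.6, 108.5]
tcp_rot: [0.788, 0.615, -0.0, 0.001]
ft_force: [0.3, 0.0, 4.3]
width: 11.2
11.19119158308102 [0.3 0.  4.3]
```

```bash
python3 -m pendant '{"delta_pos":[[0,0,-0.1],[0,0,-0.3],[0,0,-0.5],[0,0,-0.5]],"turn":[0,0,0,0],"jaw":[0,0,0,0]}' 30;  python3 - <<'E'
from h import *
o=readout.get_obs();print(o['width'],o['ft_force'].round(1))
go((590,-133,165),0.8)
E
```

```text
clock: 5.35
tcp_pos: [574.9, 222.1, 171.2]
tcp_rot: [0.788, 0.615, 0.002, 0.002]
ft_force: [-0.6, -0.2, 0.6]
width: 10.8
10.772100129642416 [-0.6 -0.2  0.6]
tcp [574.9 222.1 171.2] psi 1.325 q6 -1.12 delta [-2.839, 0.841, 0.055] turn 0.35
```

```bash
for i in 1; do python3 -m pendant '{"delta_pos":[[-0.4,0.1,0],[-0.8,0.2,0],[-0.95,0.28,0],[-0.95,0.28,0]],"turn":[0,0,0,0],"jaw":[0,0,0,0]}' 30; python3 -m pendant '{"delta_pos":[[-0.4,0.1,0],[-0.8,0.2,0],[-0.95,0.28,0],[-0.95,0.28,0]],"turn":[0,0,0,0],"jaw":[0,0,0,0]}' 30; python3 -m pendant '{"delta_pos":[[-0.4,0.1,0],[-0.7,0.2,0],[-0.93,0.28,0],[-0.93,0.28,0]],"turn":[0,0,0,0],"jaw":[0,0,0,0]}' 30; done;  python3 - <<'E'
from h import *
w=cam('wrist'); hsv=cv2.cvtColor(w['image'],cv2.COLOR_RGB2HSV)
m=((hsv[...,0]>160)&(hsv[...,1]>80)&(hsv[...,2]>60)).astype(np.uint8)
n,l,s,ce=cv2.connectedComponentsWithStats(m)
for i in range(1,n):
    if s[i,4]>300: print(s[i],ce[i].round(1))
print(proj(w,(590,-133,45),True))
save(w['image'],'w3.png'); go((590,-133,80))
E
```

```text
clock: 5.85
tcp_pos: [579.7, 102.5, 170.4]
tcp_rot: [0.789, 0.614, 0.001, 0.001]
ft_force: [0.1, 0.7, -0.6]
width: 10.7
clock: 6.35
tcp_pos: [584.7, -16.0, 170.3]
tcp_rot: [0.789, 0.614, 0.002, 0.001]
ft_force: [0.4, 0.4, -1.1]
width: 11.1
clock: 6.85
tcp_pos: [590.3, -132.1, 170.0]
tcp_rot: [0.79, 0.613, 0.002, 0.001]
ft_force: [0.3, 0.4, -0.2]
width: 11.0
[  422    98   111   115 10151] [477.7 152.8]
[ 270  134   94   94 6471] [316.1 179.3]
(np.float64(317.7700896706131), np.float64(188.34043817182817))
tcp [ 590.1 -131.1  169.9] psi 1.322 q6 -1.71 delta [-0.018, 0.001, 0.749] turn None
```

View pics/w3.png

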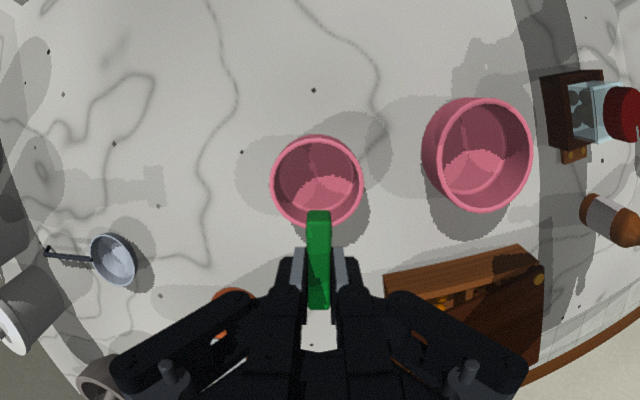

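Wrist view: the clip is held crosswise-centred at (318,260). The small ramekin's rim is centred near (316,181), and projecting the estimate (590,-133) lands at (318,188). I'll refine this before lowering.

```bash
python3 - <<'E'
from h import *
w=load('wrist')
for v in (179,182,185): print(at_z(w,316.3,v,45,True).round(1))
print('edges',[at_z(w,*q,45,True).round(1).tolist() for q in [(270,181),(363,181),(316,134.5),(316,228)]])
# clip: top-face ends seen at tip height ~ 171+19+? 
for z in (185,200,205): print(z,at_z(w,318.5,211,z,True).round(1),at_z(w,318.5,308,z,True).round(1))
go((588,-132.5,45)); print(w['T'][:3,3])
E
```

```text
[ 580.7 -132.1   45. ]
[ 583.6 -132.8   45. ]
[ 586.5 -133.5   45. ]
edges [[571.5, -175.4, 45.0], [593.5, -89.3, 45.0], [539.8, -121.9, 45.0], [629.4, -144.9, 45.0]]
185 [ 563.1 -125.7  185. ] [ 621.4 -140.5  185. ]
200 [ 557.8 -124.4  200. ] [ 610.  -137.7  200. ]
205 [ 556.1 -123.9  205. ] [ 606.3 -136.7  205. ]
tcp [ 590.1 -131.1  169.9] psi 1.322 q6 -1.71 delta [-0.019, -0.017, 1.041] turn None
[ 512.08676623 -112.96679827  329.67563228]
```

```bash
python3 -m pendant '{"delta_pos":[[-0.017,0.01,0.4],[-0.017,0.01,0.8],[-0.017,0.01,1],[-0.017,0.01,1]],"turn":[0,0,0,0],"jaw":[0,0,0,0]}' 30; python3 -m pendant '{"delta_pos":[[0,0,0.2],[0,0,0.2],[0,0,0.2],[0,0,0.2],[0,0,0.2],[0,0,0.2]],"turn":[0,0,0,0,0,0],"jaw":[0,0,25,35,35,35]}' 30
```

```text
clock: 7.4
tcp_pos: [589.3, -130.1, 47.2]
tcp_rot: [0.789, 0.615, 0.001, -0.003]
ft_force: [-0.1, -0.6, 0.6]
width: 11.1
clock: 8.15
tcp_pos: [589.4, -130.1, 23.7]
tcp_rot: [0.789, 0.615, 0.001, -0.002]
ft_force: [0.7, 0.0, 0.0]
width: 30.0
```

```bash
python3 -m pendant '{"delta_pos":[[0,0,-0.2],[0,0,-0.6],[0,0,-1],[0.02,-0.2,-1],[0.02,-0.3,-1]],"turn":[0,0,0,0,0],"jaw":[35,35,50,60,60]}' 30; python3 - <<'E'
from h import *
w=cam('wrist'); hsv=cv2.cvtColor(w['image'],cv2.COLOR_RGB2HSV)
m=((hsv[...,0]>45)&(hsv[...,0]<85)&(hsv[...,1]>120)).astype(np.uint8)
n,l,s,ce=cv2.connectedComponentsWithStats(m)
for i in range(1,n):
    if s[i,4]>100: print(s[i],ce[i].round(1),at_z(w,*ce[i],24,True).round(1))
go((568,215.5,170),0.6)
E
```

```text
clock: 8.78
tcp_pos: [554.6, -119.3, 144.2]
tcp_rot: [0.789, 0.615, 0.001, -0.002]
ft_force: [0.7, -0.1, -0.8]
width: 51.4
[311 200  12  49 550] [316.4 223.9] [ 587.  -129.6   24. ]
tcp [ 553.1 -118.7  143.1] psi 1.324 q6 -1.72 delta [2.732, -0.561, -0.21] turn 0.483
```

The clip is inside the ramekin, its centroid at about (587,-130). Now back to the cap.

```bash
python3 -m pendant '{"delta_pos":[[0.4,-0.1,-0.1],[0.8,-0.19,-0.2],[0.91,-0.19,-0.2],[0.91,-0.19,-0.2]],"turn":[0,0,0,0],"jaw":[60,80,100,100]}' 30; python3 -m pendant '{"delta_pos":[[0.4,-0.1,0],[0.8,-0.19,0],[0.91,-0.19,0],[0.91,-0.19,0]],"turn":[0,0,0,0],"jaw":[100,100,100,100]}' 30;  python3 -m pendant '{"delta_pos":[[0.4,-0.1,0],[0.8,-0.19,0],[0.91,-0.19,0],[0.91,-0.19,0],[0.91,-0.19,0],[0.91,-0.19,0]],"turn":[0.1,0.2,0.3,0.4,0.483,0.483],"jaw":[100,100,100,100,100,100]}' 30; python3 - <<'E'
from h import *
w=cam('wrist'); print(proj(w,(568,215.5,118),True))
save(cv2.convertScaleAbs(cv2.resize(w['image'][110:310,200:440],None,fx=3,fy=3,interpolation=cv2.INTER_CUBIC),alpha=1.3),'w4.png'); go((568,215.5,120),0.6)
E
```

```text
clock: 9.32
tcp_pos: [557.6, -7.1, 166.6]
tcp_rot: [0.788, 0.615, -0.001, -0.004]
ft_force: [0.9, -0.6, -0.1]
width: 85.5
clock: 9.82
tcp_pos: [562.1, 103.6, 166.4]
tcp_rot: [0.788, 0.615, -0.001, -0.004]
ft_force: [0.2, -0.4, -0.4]
width: 85.4
clock: 10.58
tcp_pos: [567.0, 213.2, 166.5]
tcp_rot: [0.955, 0.296, -0.003, -0.003]
ft_force: [0.6, -0.5, -0.2]
width: 85.5
(np.float64(322.28477860099696), np.float64(215.65293088063524))
tcp [566.9 213.4 166.5] psi 0.602 q6 -0.41 delta [0.019, -0.007, 0.388] turn 0.001
```

View pics/w4.png

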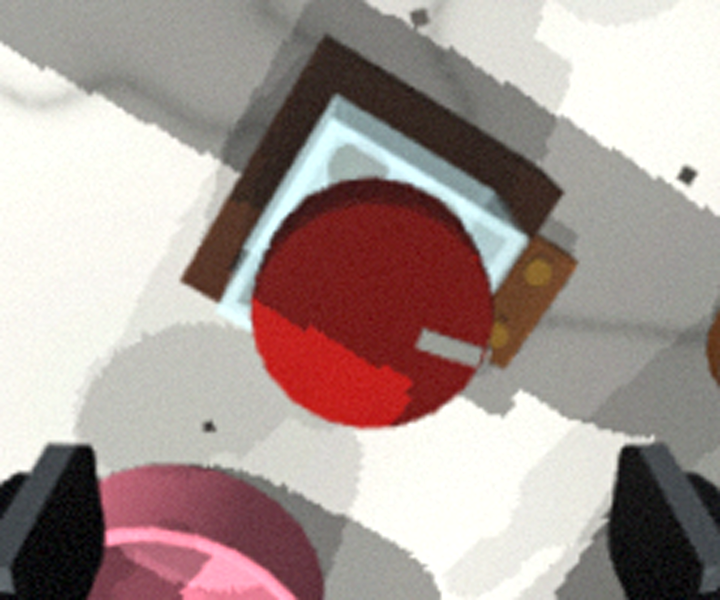

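The cap's top face is centred at crop (373,312), with radius about 121. The white mark runs from (418,338) to (486,355). No clip remains on it, and the open fingertips are at (97,445) and (620,445).

```bash
python3 - <<'E'
from h import *
w=load('wrist'); f=lambda x,y,z=118: at_z(w,200+x/3-.35,110+y/3-.35,z,True)
L=[f(*q) for q in [(251,312),(494,312),(373,196),(373,428)]]
print(((L[0]+L[1])/2).round(1),((L[2]+L[3])/2).round(1),np.linalg.norm(L[0]-L[1]),np.linalg.norm(L[2]-L[3]))
c=((L[0]+L[1])/2+(L[2]+L[3])/2)/2; m=f(418,338),f(486,356)
print(c.round(1),'mark yaw',[np.arctan2(*(q-c)[[1,0]]).round(3) for q in m])
sh=[f(337,122,82),f(222,312,82),f(527,240,82)];d=sh[2]-sh[0];e=sh[0]-sh[1]; print('jar',np.arctan2(d[1],d[0]),np.linalg.norm(d),np.linalg.norm(e))
go((c[0],c[1],78),0.6)
E
```

```text
[568.1 217.4 118. ] [568.9 216.4 118. ] 58.441805538203916 59.43973498920357
[568.5 216.9 118. ] mark yaw [np.float64(0.101), np.float64(0.231)]
jar 0.0474150332815257 61.46623107200059 62.83440682255098
tcp [566.9 213.4 166.5] psi 0.602 q6 -0.41 delta [0.03, -0.011, 0.738] turn 0.001
```

```bash
python3 - <<'E'
from h import *
w=load('wrist'); o=readout.get_obs(); r=R.from_quat(o['tcp_rot'])
f=lambda x,y,z: at_z(w,200+x/3-.35,110+y/3-.35,z,True)
for z in (180,185,190,195,200):
    a,b=f(97,445,z),f(620,445,z); print(z,np.linalg.norm(a-b).round(1),r.inv().apply((a+b)/2-o['tcp_pos']).round(1))
E
```

```text
180 96.0 [ -0.1   1.  -13.5]
185 92.7 [ -0.1  -1.8 -18.4]
190 89.5 [ -0.1  -4.5 -23.4]
195 86.2 [ -0.1  -7.2 -28.4]
200 82.9 [ -0.1 -10.  -33.4]
```

```bash
python3 -m pendant '{"delta_pos":[[0.03,-0.01,0.3],[0.03,-0.01,0.5],[0.03,-0.01,0.65],[0.03,-0.01,0.73],[0.03,-0.01,0.8],[0.03,-0.01,0.8]],"turn":[0,0,0,0,0,0],"jaw":[100,100,100,100,100,100]}' 90; python3 - <<'E'
from h import *
go((568.4,216.3,70),0.6)
w=cam('wrist')
save(cv2.convertScaleAbs(cv2.resize(w['image'][110:310,200:440],None,fx=2.5,fy=2.5,interpolation=cv2.INTER_CUBIC),alpha=1.3),'w5.png')
E
```

```text
clock: 11.38
tcp_pos: [568.5, 216.7, 70.3]
tcp_rot: [0.955, 0.296, -0.003, -0.003]
ft_force: [-0.6, -0.5, 0.1]
width: 85.1
tcp [568.5 216.7  70.3] psi 0.602 q6 -0.41 delta [-0.003, 0.002, 0.003] turn 0.001
```

View pics/w5.png

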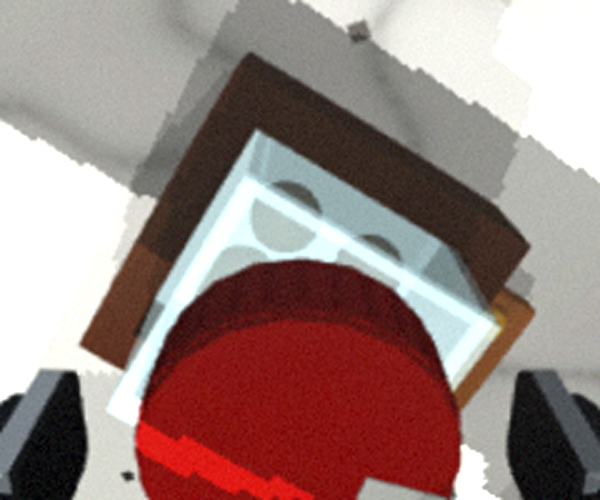

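The cap is centred between the fingers: fingers at crop x 81 and 516, cap edges at 137 and 461. One check along the pads before closing.

```bash
python3 - <<'E'
from h import *
w=load('wrist'); o=readout.get_obs(); r=R.from_quat(o['tcp_rot'])
f=lambda x,y,z: at_z(w,200+x/2.5-.4,110+y/2.5-.4,z,True)
print('cap near edge',r.inv().apply(f(299,320,118)-o['tcp_pos']).round(1))
for z in (95,100,104):
    a,b=f(81,370,z),f(516,370,z); print(z,np.linalg.norm(a-b).round(1),r.inv().apply((a+b)/2-o['tcp_pos']).round(1))
E
```

```text
cap near edge [ -0.4 -27.9 -46.9]
95 88.5 [ -0.5  -5.6 -24. ]
100 85.3 [ -0.5  -8.4 -29. ]
104 82.7 [ -0.5 -10.6 -33. ]
```

```bash
python3 -m pendant '{"delta_pos":[[0,0,0],[0,0,0],[0,0,0],[0,0,0],[0,0,0]],"turn":[0,0,0,0,0],"jaw":[70,40,40,40,40]}' 90; python3 - <<'E'
from h import *
o=readout.get_obs(); print(o['width'],o['ft_force'].round(1),o['torque'].round(2),o['tcp_pos'].round(1))
E
```

```text
clock: 12.05
tcp_pos: [569.4, 216.8, 72.5]
tcp_rot: [0.955, 0.297, -0.002, -0.002]
ft_force: [-2.6, -1.2, 5.4]
width: 56.7
56.71596866303082 [-2.6 -1.2  5.4] [-0.23  0.39 -0.02] [569.4 216.8  72.5]
```

```bash
python3 -m pendant '{"delta_pos":[[0,0,0],[0,0,0],[0,0,0],[0,0,0],[0,0,0],[0,0,0],[0,0,0],[0,0,0]],"turn":[-0.05,-0.1,-0.15,-0.2,-0.25,-0.3,-0.35,-0.4],"jaw":[40,40,40,40,40,40,40,40]}' 90; python3 - <<'E'
from h import *
o=readout.get_obs(); print(o['width'],o['ft_force'].round(1),o['torque'].round(2)); go((568,216,72))
E
```

```text
clock: 13.05
tcp_pos: [569.3, 216.9, 72.6]
tcp_rot: [0.825, 0.566, -0.001, -0.003]
ft_force: [-0.8, -0.3, 0.1]
width: 56.7
56.70531361621964 [-0.8 -0.3  0.1] [-0.1   0.08 -0.3 ]
tcp [569.3 216.9  72.6] psi 1.203 q6 -1.01 delta [-0.011, -0.007, 0.005] turn None
```

```bash
python3 -m pendant '{"delta_pos":[[0,0,0],[0,0,0],[0,0,0],[0,0,0]],"turn":[-0.05,-0.1,-0.15,-0.17],"jaw":[40,40,40,40]}' 90; python3 - <<'E'
from h import *
o=readout.get_obs(); print(o['ft_force'].round(1),o['torque'].round(2)); go((568,216,72))
E
python3 -m pendant '{"delta_pos":[[0,0,0],[0,0,0]],"turn":[-0.04,-0.04],"jaw":[40,40]}' 90; python3 - <<'E'
from h import *
o=readout.get_obs(); print(o['ft_force'].round(1),o['torque'].round(2)); go((568,216,72))
E
```

```text
clock: 13.55
tcp_pos: [569.1, 217.0, 72.8]
tcp_rot: [0.746, 0.666, -0.001, -0.004]
ft_force: [-1.8, 0.3, 1.6]
width: 56.7
[-1.8  0.3  1.6] [-0.05  0.19 -0.33]
tcp [569.1 217.   72.8] psi 1.458 q6 -1.27 delta [-0.009, -0.008, 0.007] turn None
clock: 13.8
tcp_pos: [569.0, 217.0, 72.9]
tcp_rot: [0.726, 0.688, -0.001, -0.004]
ft_force: [-1.6, -0.1, 1.4]
width: 56.9
[-1.6 -0.1  1.4] [-0.03  0.22  0.05]
tcp [569.  217.   72.9] psi 1.517 q6 -1.33 delta [-0.009, -0.008, 0.008] turn None
```

```bash
for i in 1; do python3 -m pendant '{"delta_pos":[[0,0,0],[0,0,0]],"turn":[-0.04,-0.05],"jaw":[40,40]}' 90; python3 - <<'E'
from h import *
o=readout.get_obs(); print(o['ft_force'].round(1),o['torque'].round(2)); go((568,216,72))
E
python3 -m pendant '{"delta_pos":[[0,0,0],[0,0,0]],"turn":[-0.04,-0.05],"jaw":[40,40]}' 90; python3 - <<'E'
from h import *
o=readout.get_obs(); print(o['ft_force'].round(1),o['torque'].round(2)); go((568,216,72))
E
done
```

```text
clock: 14.05
tcp_pos: [569.0, 217.1, 73.3]
tcp_rot: [0.7, 0.714, -0.0, -0.004]
ft_force: [-1.6, -0.3, 3.3]
width: 57.2
[-1.6 -0.3  3.3] [-0.01  0.33 -0.21]
tcp [569.  217.1  73.3] psi 1.592 q6 -1.4 delta [-0.009, -0.008, 0.011] turn None
clock: 14.3
tcp_pos: [569.7, 217.3, 74.8]
tcp_rot: [0.672, 0.74, 0.0, -0.003]
ft_force: [-2.0, -0.3, 6.6]
width: 57.1
[-2.  -0.3  6.6] [-0.12  0.45 -0.02]
tcp [569.7 217.3  74.8] psi 1.667 q6 -1.47 delta [-0.01, -0.015, 0.023] turn None
```

```bash
python3 -m pendant '{"delta_pos":[[0,0,0],[0,0,-0.01]],"turn":[-0.02,-0.02],"jaw":[40,40]}' 90; python3 - <<'E'
from h import *
o=readout.get_obs(); print(o['ft_force'].round(1),o['torque'].round(2)); go((568,216,72))
E
```

```text
clock: 14.55
tcp_pos: [569.7, 217.3, 75.6]
tcp_rot: [0.661, 0.75, 0.0, -0.003]
ft_force: [0.3, 0.3, -0.7]
width: 57.1
[ 0.3  0.3 -0.7] [-0.   -0.03  0.05]
tcp [569.7 217.3  75.6] psi 1.697 q6 -1.5 delta [-0.009, -0.015, 0.03] turn None
```

Torque has fallen to about 0 and the cap has risen 3 mm, so the threads have let go. Lifting straight up, starting gently.

```bash
python3 -m pendant '{"delta_pos":[[0,0,-0.03],[0,0,-0.06],[0,0,-0.06]],"turn":[0,0,0],"jaw":[40,40,40]}' 90; python3 - <<'E'
from h import *
o=readout.get_obs(); print(o['ft_force'].round(1),o['torque'].round(2)); go((569.7,217.3,106))
E
```

```text
clock: 14.92
tcp_pos: [570.0, 217.3, 83.2]
tcp_rot: [0.661, 0.75, 0.001, -0.003]
ft_force: [-0.9, -0.2, -1.2]
width: 57.0
[-0.9 -0.2 -1.2] [-0.08  0.02  0.04]
tcp [570.  217.3  83.2] psi 1.697 q6 -1.5 delta [0.001, -0.003, -0.19] turn None
```

```bash
python3 -m pendant '{"delta_pos":[[0,0,-0.06],[0,0,-0.12],[0,0,-0.18],[0,0,-0.2],[0,0,-0.2],[0,0,-0.2]],"turn":[0,0,0,0,0,0],"jaw":[40,40,40,40,40,40]}' 90; python3 - <<'E'
from h import *
o=readout.get_obs(); print(o['ft_force'].round(1),o['torque'].round(2),o['width']); go((569.7,217.3,106))
w=cam('wrist'); s=cam('scene')
A=cv2.resize(s['image'][180:300,320:440],(480,480),interpolation=cv2.INTER_CUBIC)
B=cv2.resize(w['image'][100:300,250:380],(312,480),interpolation=cv2.INTER_CUBIC)
save(cv2.convertScaleAbs(np.hstack([A,B]),alpha=1.5),'fin.png')
t=cam('top'); t0=cv2.imread('pics/top0.png')[...,::-1]; d=cv2.absdiff(t['image'],t0).max(2)>45
n,l,st,ce=cv2.connectedComponentsWithStats(d.astype(np.uint8))
for i in range(1,n):
    if st[i,4]>8: print(st[i])
E
```

```text
clock: 15.68
tcp_pos: [569.9, 217.1, 106.9]
tcp_rot: [0.661, 0.75, 0.0, -0.003]
ft_force: [0.5, -0.3, 0.0]
width: 56.9
[ 0.5 -0.3  0. ] [0.01 0.03 0.  ] 56.87315236285458
tcp [569.9 217.1 106.9] psi 1.697 q6 -1.5 delta [0.002, -0.001, 0.007] turn None
[ 125  138  120   59 3264]
[273 161  16  28 265]
[ 221  191   69  209 7792]
[364 196   7  18  74]
[266 204  10  13  51]
[100 217  12  13  47]
[113 216   6   6  14]
[120 216  10   7  28]
[248 219   4   5   9]
[254 219   6   6  19]
[262 218  10   7  30]
[124 225   7  15  54]
[244 225   4   5  15]
[104 228  10  40 182]
[273 228  23  60 740]
[265 232   2   7   9]
[124 240   8  48 195]
[330 264  15  10  47]
[103 269  11  28 125]
[  58  310  115   90 4898]
[299 333   8   3  15]
[ 49 336   4   7  17]
[ 48 361   5   8  30]
[286 389   5   3   9]
[287 393   5   7  15]
```

View pics/fin.png

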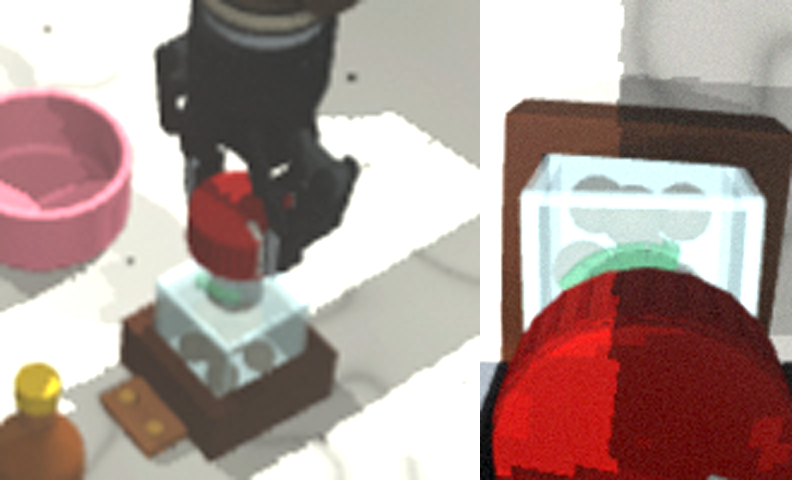

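The scene crop shows the cap held above the bare neck, its lower rim near (230,278), with the jar square in its brace. The top-image differences are explained by the arm, its shadow, the clip and the cap. One numeric check of the cap's height, then I'll hand in.

```bash
python3 - <<'E'
from h import *
from bench import ticket
s=load('scene'); u=np.array([.64,.77])*29.5
for z in (112,118,124): print(z,np.round((np.array(proj(s,(568.5+u[0],216.5+u[1],z)))-[320,180])*4))
print(np.round((np.array(proj(s,(568.5,216.5,112)))-[320,180])*4),'tilt deg',np.degrees(np.arccos(-R.from_quat(readout.get_obs()['tcp_rot']).as_matrix()[2,2])).round(2))
ticket.hand_in()
E
```

```text
112 [235. 291.]
118 [236. 284.]
124 [237. 277.]
[239. 253.] tilt deg 0.36
the job is handed in; nothing more can be done
```

I carried out every step in the order asked and handed the job in at about 16 s of the 51 s allowed. The hand-in reports no verdict.

- **Clip:** I took the green clip off the cap and dropped it into the smaller pink ramekin, which measured about 92 mm across the rim. The other ramekin measured 117 mm. A wrist view afterwards showed the clip inside.
- **Cap:** I turned it about 1.1 rad anticlockwise. The turning torque then fell from about 0.3 N m to about 0 and the cap rose 3 mm, so I stopped. I lifted it straight up to about 34 mm above its seat, so its underside is about 12 mm above the jar's mouth.
- **Last checks:** The scene picture agrees with that height. The gripper is tilted 0.4° and still grips the cap, at 56.9 mm opening. The force on the wrist is about 0, and the jar sits square in its brace.

**What disagreed:**
- **Fingertip position:** The cameras put the fingertips about 17–30 mm behind the reported tool point, depending on the opening, not 19 mm ahead as stated. My first try at the clip closed on air above it; nothing was touched, and I worked from the measured offset after that.
- **Gripper width:** It reads 1–2 mm under the given sizes, at 11 mm for the 12 mm clip and 57 mm for the 59 mm cap.
- **Bystanders:** I checked these only by comparing the top pictures from start and finish. The changes I saw fit the arm, its shadow, the clip and the cap, but I did not look at each object up close.

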